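# Release the guard cage's sagging bolt and hold its gate ajar

### The job

I need to get at the weight in the little guard cage. Pick up the pen and use one end of it to push the recessed release button in the cage's latch head fully in, then lay the pen back down on the table. Then take the bolt by its knob, lift the sagging bolt over the keeper's bent lip while drawing it back, swing the gate about 25 degrees open by the knob, and finish there still gripping the knob and holding the gate ajar against its closing spring; do not disturb the other things on the table and in the cage.

Things in the scene. Friction and masses are not known exactly. Their poses are not given: they have to be found in the camera images.
- cage: Fixed open-topped grey and steel guard cage, 260 mm wide, 150 mm deep, barred walls 91 mm high. Its origin is on the table under the gate plane, midway along the gate; its z is up, its x points to the back of the cage (the gate side is -x, towards the robot), its y points left along the closed gate, to the hinge. Nothing on it stands higher than the bolt's knob.
- recess_mouth (a point): Centre of the mouth of the round recess in the front (-x) face of the latch head, the grey box at the right (-y) end of the gate (38 mm wide, 115 mm high); 85 mm above the table, 22 mm before (-x) and 118 mm right (-y) of the cage's origin. The recess is 20 mm in diameter with a 2 mm chamfer and runs level along the cage's +x; the button, 17 mm in diameter, stands 11 mm inside the mouth.
- release (a joint): Travel of the release button into the latch head, along the cage's +x: 0 is out, 0.008 m fully in. It takes 4 to 5 N to push and stays in when let go. While it is out, its steel tongue lies over the end of the bolt and stops the bolt from being lifted; beyond 0.006 m the bolt is free.
- button (a point): Centre of the front face of the grey round button in the recess; it moves with the release.
- pen: The black ball pen lying on the table to the left of the cage, 145 mm long, 12 mm wide, 9 mm high, 15 g. Origin under its middle, its y along the pen.
- pen_mid (a point): Middle of the pen, half-way up (4.5 mm over its underside).
- pen_end_a (a point): Centre of the pen's end at its -y, 72 mm from the middle. This end points away from the robot and to its right. Either end may be used on the button.
- pen_end_b (a point): Centre of the pen's other end, at its +y, 72 mm from the middle.
- knob (a point): Centre of the upright round steel knob of the bolt, 20 mm in diameter, 32 mm high, on a thin stem above the gate; 156 mm above the table while the bolt sags (top 172 mm, underside 140 mm). The bolt's guides below it reach up to 132 mm. It cannot turn; grip it from above, any way round.
- bolt_slide (a joint): How far the bolt is drawn back along the gate towards the hinge (the cage's +y while the gate is shut): 0 is home in the keeper, 0.036 m is the stop. Friction about 1 N. The gate is free beyond 0.028 m.
- bolt_lift (a joint): How far the bolt is lifted straight up: 0 is sagging (its own weight, about 1 N, brings it down), 0.017 m is the stop. Its down-turned nose must be lifted 0.013 m or more to be drawn back over the keeper's lip; from 0.020 m drawn back it is past the lip and may sink.
- gate (a joint): Angle of the gate: 0 shut, grows as its right end swings out to the front (the cage's -x), turning clockwise seen from above about the upright hinge; stop at 1.1 rad. A spring shuts it with 0.20 N m at 0 and 0.31 N m at 0.45 rad. The keeper holds it shut until the bolt is drawn back.
- gate_hinge (a point): A point on the gate's upright hinge axis, 97 mm to the left (+y) of the cage's origin, 150 mm above the table. The knob is 127 mm from the axis with the bolt home, 91 mm with it fully drawn back.
- weight: Calibration weight, 34 mm in diameter, 42 mm high, standing loose in the cage. Leave it.
- ring: Setting ring, 52 mm in diameter, 14 mm high, lying loose in the cage. Leave it.
- plate: Loose flat plate 64 x 100 x 4 mm on the table to the left. Leave it.

How it is judged:
By the outcome, as a careful person would: the job done as asked, in the order asked, and still so for the second after the job is handed in, while the arm keeps its last pose, push and grip.
It also fails if it takes over 64 s, if anything falls off the work surface, if the arm or the gripper's body presses on something with over 40 N, if the wrist force passes 120 N, or if a joint passes its speed limit or range.

### The arm

A 7-joint arm with a two-finger parallel gripper is mounted at the origin on a cart in front of the work surface, level with it; the furniture and walls round the work are solid. World frame = base frame: x ahead of the robot, y to its left, z up, the work surface at z = 0. Lengths are in m, angles in rad, forces in N, time in s.
With the tool pointing down it reaches from about 0.425 to 0.8 m from the base axis. Payload 8.3 kg.
Tool frame: the origin (TCP) lies on the mounting face of the last link; the fingertips stand 173 mm ahead of it and the grasp point (between the pads) lies 155 mm ahead of it; z points along the fingers, x is the direction in which the jaws open and shut, and the axes are right-handed (so a half turn about z gives the same grasp; the last joint's range is limited). The gripper opens to 85 mm and grips with 20 to 120 N. Pads are 22 mm wide; open, the fingers measure 114 mm over their backs; the gripper's body (76 mm by 85 mm) begins 54 mm behind the grasp point. The pads swing forward as they close: fully open they stand 13 mm farther back than shut.
Start: joints at [-1.268, 0.383, 0.016, 1.37, -0.006, 1.388, -0.046], TCP at [0.224, 0.584, 0.405] pointing down, gripper open.
Joint ranges: [-2.95, 2.95], [-0.25, 2.06], [-1.52, 1.56], [0.18, 2.33], [-1.44, 4.58], [0.02, 2.06], [-3.01, 3.01]. Speed limits (rad/s): [2.39, 2.39, 3.01, 3.01, 3.14, 3.14, 3.14].

### API

Orientations are given as a unit quaternion [w, x, y, z].
In Python, from bench import arm gives the robot as it stands. Calls block until the motion is done:
- arm.movep(position, orientation): joint-space move of the TCP to a pose.
- arm.movel(position, ori=None, speed=0.15, threshold=None): straight line of the TCP; ori=None keeps the orientation; speed is the mean speed in m/s. With threshold (N) it stops when the force on the tool has changed by that much, and returns True; else False.
- arm.goto_joints(angles): joint-space move.
- arm.move_gripper(opening): finger opening in m; the grip force is fixed at half the most; returns when the fingers have stopped.
- arm.sleep(seconds).
- arm.ik(position, orientation): joint angles nearest the present ones, or None.
- arm.get_obs(): the state.
- arm.get_image(name): name is "scene" or "side" or "wrist"; returns a dict with "pixels" (480x640x3 uint8, blue, green, red), "range_z" (480x640 float32, m along the optical axis (not along the pixel's ray), 0 where there is no reading), "mtx" (3x3 intrinsics, pixels), "xyz" and "attitude" of the camera in the world. Camera axes: x right, y up, looking along -z (the intrinsics and any distortion apply to the point x, -y, -z); pixel columns grow to the right and rows downward; lengths in m; the calibration is good to about 2 mm. A picture is of the moment at which its call begins.
A pose or a line that the arm cannot do raises arm.PlanningError and nothing moves.
- arm.hand_in(): hands the job in, once; it reports no verdict.
The state is a dict: "time": time; "q": joint angles; "joint_velocities": joint speeds; "tau": joint torques, N m; "eef_pos": TCP position; "ee_rot": TCP orientation; "contact_force": force on the tool from outside, world axes, zero at the start; "torque": the same for the moment, N m; "gripper_width": finger opening in m.
Only numpy, scipy, OpenCV 4.12 (cv2) and the standard library are available. Lean on these libraries where they do the work, as an engineer would, in place of code of your own. Each camera call takes 0.05 s, during which the arm holds its last target.

## Working session

There is one attempt and no reset: what is moved stays moved. The work goes in short steps, each a Python script; the robot and the scene stay as the last script left them, time stands still between calls to the robot, and variables do not carry over. Pictures are saved under pics/ and viewed, and the job is handed in when it is done.

```bash
ls; mkdir -p pics; cat > h.py <<'E'
import numpy as np, cv2
from scipy.spatial.transform import Rotation as R
from bench import arm
def rot(q): return R.from_quat([q[1],q[2],q[3],q[0]])
def quat(r): x,y,z,w=r.as_quat(); return [w,x,y,z]
def grab(n,save):
    im=arm.get_image(n); cv2.imwrite('pics/%s.png'%save,im['pixels']); np.savez('pics/%s.npz'%save,**{k:np.array(v) for k,v in im.items()}); return im
def cloud(im):
    K=np.array(im['mtx']); z=im['range_z']; v,u=np.mgrid[0:480,0:640]
    X=(u-K[0,2])/K[0,0]*z; Y=(v-K[1,2])/K[1,1]*z
    P=np.stack([X,-Y,-z],-1)
    return P@rot(im['attitude']).as_matrix().T+np.array(im['xyz'])
E
python3 - <<'E'
from h import *
for n in ['scene','side','wrist']:
    im=grab(n,n+'0'); print(n,{k:(v if k not in('pixels','range_z') else v.shape) for k,v in im.items()})
o=arm.get_obs();print(o)
E
```

```text
pics
scene {'pixels': (480, 640, 3), 'range_z': (480, 640), 'mtx': array([[587.02073186,   0.        , 319.25719021],
       [  0.        , 587.02073186, 228.2697918 ],
       [  0.        ,   0.        ,   1.        ]]), 'xyz': array([-0.02418882, -1.18628566,  1.00378981]), 'attitude': array([ 0.86998221,  0.43936445, -0.09412626, -0.20305191])}
side {'pixels': (480, 640, 3), 'range_z': (480, 640), 'mtx': array([[477.38953614,   0.        , 320.294651  ],
       [  0.        , 477.38953614, 239.95119633],
       [  0.        ,   0.        ,   1.        ]]), 'xyz': array([ 0.26888858, -0.82749573,  0.76307889]), 'attitude': array([ 0.89799812,  0.41267113, -0.06412689, -0.13852674])}
wrist {'pixels': (480, 640, 3), 'range_z': (480, 640), 'mtx': array([[361.8205904 ,   0.        , 318.33097324],
       [  0.        , 361.8205904 , 240.89298639],
       [  0.        ,   0.        ,   1.        ]]), 'xyz': array([0.15691142, 0.60797448, 0.37263398]), 'attitude': array([ 0.81572853, -0.11724409, -0.07969695,  0.56079335])}
{'time': 0.15, 'q': array([-1.26791264,  0.38405183,  0.01635523,  1.37090769, -0.00632744,
        1.3881736 , -0.04652715]), 'joint_velocities': array([ 7.78319153e-04, -1.27086755e-03, -2.05138259e-03, -2.62067238e-03,
       -1.28556034e-03, -3.10728104e-05,  8.03387077e-04]), 'tau': array([ 2.44980023e-03, -6.28155255e+01,  8.45870823e-01, -3.72166944e+01,
        1.67699251e-02,  1.09032835e-02,  4.38515929e-05]), 'eef_pos': array([0.22345213, 0.58355975, 0.40390625]), 'ee_rot': array([ 4.13514194e-04,  8.23903308e-01,  5.66729902e-01, -6.21741322e-04]), 'contact_force': array([ 0.17376404,  0.38209557, -0.12821927]), 'torque': array([-0.03067687, -0.01804019, -0.01902739]), 'gripper_width': 0.08525395681775925}
```

View pics/scene0.png

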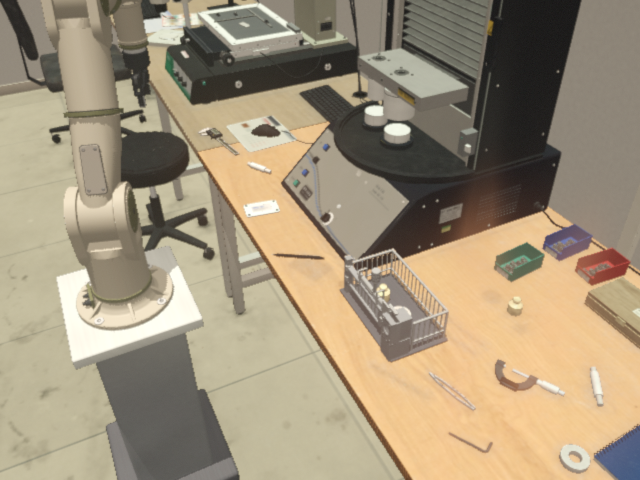

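View pics/side0.png

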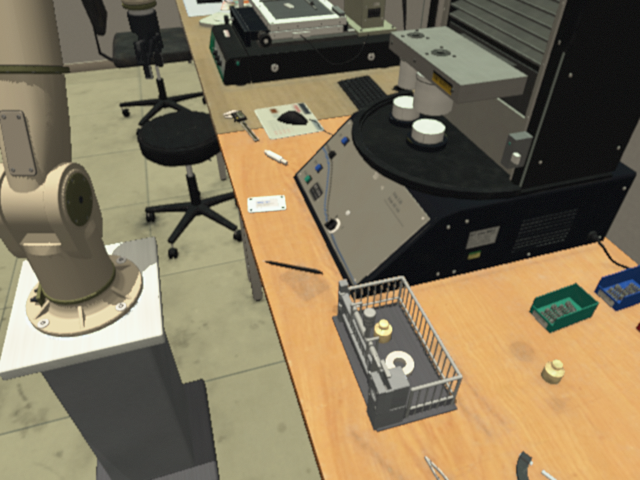

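View pics/wrist0.png

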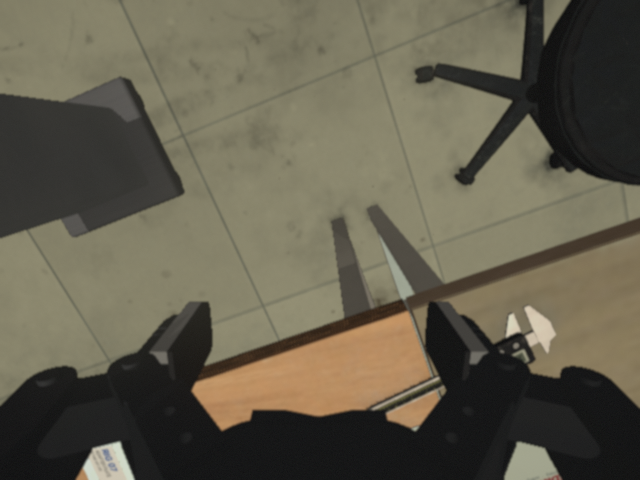

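The scene view shows the cage at about (395,305) and the pen at (298,256). The side view shows the knob near (370,315), the latch head near (393,395) and the pen at (294,267). Next I'll measure them from the depth.

```bash
python3 - <<'E'
from h import *
for n,(r0,r1,c0,c1) in {'side':(255,280,258,330),'scene':(248,264,268,330)}.items():
    im=dict(np.load(f'pics/{n}0.npz')); P=cloud(im); g=im['pixels'].max(-1)
    m=np.zeros(g.shape,bool); m[r0:r1,c0:c1]=True
    m&=(g<80)&(P[...,2]<0.03)&(P[...,2]>-.02)
    Q=P[m]; print(n,len(Q),np.median(Q,0))
    c=Q[:,:2].mean(0); U=np.linalg.svd(Q[:,:2]-c,full_matrices=0)[2][0]; t=(Q[:,:2]-c)@U
    print(U,t.min(),t.max(),c+U*t.min(),c+U*t.max(), Q[:,2].min(),Q[:,2].max())
    m=(P[...,0]>.2)&(P[...,0]<1)&(abs(P[...,1])<.4)&(P[...,2]>.14)&(P[...,2]<.19)
    print('high',m.sum()); 
    for p in P[m][::12]: print(p.round(3),end=' ')
im=dict(np.load('pics/side0.npz'))['pixels'][240:450,240:480]
cv2.imwrite('pics/side0c.png',cv2.resize(im,None,fx=2.8,fy=2.8,interpolation=cv2.INTER_CUBIC)[:590])
E
```

```text
side 120 [ 0.45445275 -0.06364839  0.00725673]
[ 0.83663183 -0.54776562] -0.06685304990454617 0.057542234307949934 [ 0.39646143 -0.02546353] [ 0.50053449 -0.09360299] 0.002351513707679942 0.012517038788471657
high 6173
  return _methods._mean(a, axis=axis, dtype=dtype,
  ret = um.true_divide(
<stdin>:7: RuntimeWarning: Mean of empty slice.
Traceback (most recent call last):
IndexError: index 0 is out of bounds for axis 0 with size 0
```

```bash
python3 - <<'E'
from h import *
for n in ['side','scene']:
    im=dict(np.load(f'pics/{n}0.npz')); P=cloud(im)
    box=(P[...,0]>.38)&(P[...,0]<.85)&(P[...,1]>-.65)&(P[...,1]<-.22)
    Z=P[...,2]
    print(n,'table z',np.median(Z[(P[...,0]>.4)&(P[...,0]<.6)&(abs(P[...,1]+.15)<.06)]))
    k=P[box&(Z>.164)&(Z<.18)]; print('knob',len(k),k.mean(0),k.min(0),k.max(0))
    rows=np.argwhere(box&(Z>.108)&(Z<.122)); 
    L=P[box&(Z>.108)&(Z<.122)]; print('head',len(L))
    hgt=np.zeros((480,640),np.uint8)
    for lo,hi,c in [(.08,.098,120),(.108,.122,200),(.16,.18,255),(.122,.16,230)]: hgt[box&(Z>lo)&(Z<hi)]=c
    crop=np.s_[250:440,310:480] if n=='side' else np.s_[240:370,330:460]
    a=np.hstack([im['pixels'][crop],cv2.cvtColor(hgt[crop],cv2.COLOR_GRAY2BGR)])
    f=min(800/a.shape[1],600/a.shape[0]); cv2.imwrite(f'pics/{n}0c.png',cv2.resize(a,None,fx=f,fy=f,interpolation=cv2.INTER_NEAREST))
    W=P[box&(Z>.084)&(Z<.098)]; 
    # topdown
    td=np.full((560,600,3),255,np.uint8)
    for lo,hi,c in [(.003,.02,(200,200,200)),(.084,.098,(0,0,255)),(.1085,.122,(0,160,0)),(.122,.16,(255,120,0)),(.16,.18,(0,0,0))]:
        q=P[box&(Z>lo)&(Z<hi)]; 
        for p in q:
            uu=int((-.22-p[1])/.43*600); vv=int(560-(p[0]-.38)/.43*560); 
            cv2.circle(td,(uu,vv),2,c,-1)
    cv2.imwrite(f'pics/{n}0td.png',td)
E
```

```text
side table z 0.0019097218891954149
knob 125 [ 0.49789106 -0.36729228  0.17118336] [ 0.48921214 -0.37615403  0.16402402] [ 0.5086198  -0.35612503  0.17521551]
head 1132
scene table z -0.0017388770645416773
knob 62 [ 0.4952629  -0.36726228  0.16994239] [ 0.48549573 -0.37668392  0.16437181] [ 0.50471308 -0.35716774  0.17545989]
head 532
```

View pics/side0c.png

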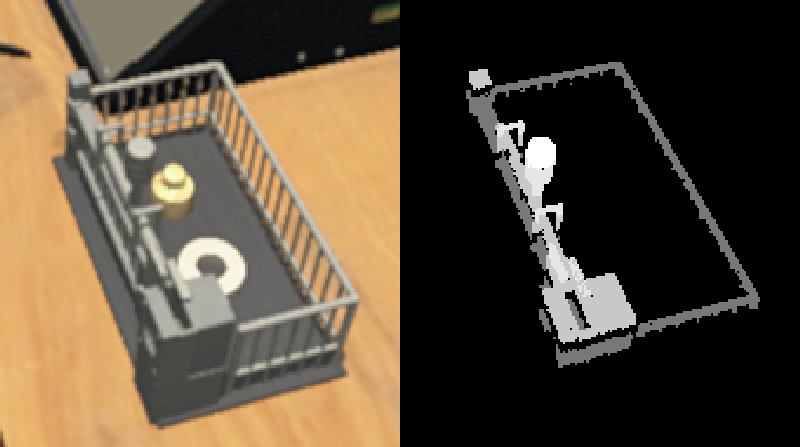

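View pics/side0td.png

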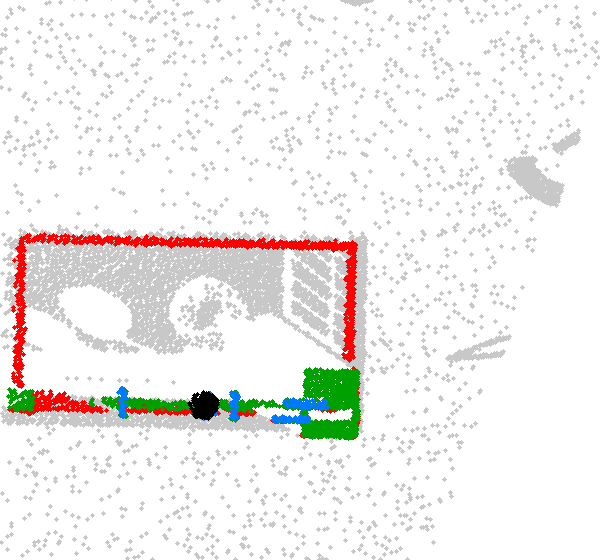

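The side depth view gives a nearly square cage, with the knob at about (0.497,-0.367) and the head at lower right. Next I'll fit the cage pose, then move to a wrist view over the pen and cage.

```bash
cat >> h.py <<'E'
def down(yaw):
    c,s=np.cos(yaw),np.sin(yaw); x=np.array([c,s,0]); z=np.array([0,0,-1.]); y=np.cross(z,x)
    return quat(R.from_matrix(np.stack([x,y,z],1)))
E
python3 - <<'E'
from h import *
for n in ['side','scene']:
    im=dict(np.load(f'pics/{n}0.npz')); P=cloud(im); Z=P[...,2]
    b=P[(P[...,0]>.60)&(P[...,0]<.65)&(P[...,1]>-.47)&(P[...,1]<-.24)&(Z>.082)&(Z<.1)]
    p=np.polyfit(b[:,1],b[:,0],1); p=np.polyfit(*b[abs(np.polyval(p,b[:,1])-b[:,0])<.004][:,[1,0]].T,1)
    print(n,'back rail slope',p, 'yaw deg',np.degrees(np.arctan(-p[0])), len(b), 'z',np.median(b[:,2]))
    h=P[(P[...,0]>.46)&(P[...,0]<.54)&(P[...,1]>-.5)&(P[...,1]<-.42)&(Z>.109)&(Z<.121)]
    print('head',np.percentile(h,[2,98],0), np.median(h[:,2]))
im=dict(np.load('pics/wrist0.npz')); A=rot(im['attitude']).as_matrix()
o=arm.get_obs(); T=rot(o['ee_rot']).as_matrix()
print('cam axes in tool',(T.T@A).round(3), T.T@(im['xyz']-o['eef_pos']))
for nm,p,yaw in [('pen',[.449,-.06,.178],-123),('pen',[.449,-.06,.178],57),('push',[.42,-.455,.245],-90),('push',[.42,-.455,.245],90),('knob',[.497,-.367,.313],0),('knob',[.497,-.367,.313],-90),('knob',[.497,-.367,.313],90)]:
    q=arm.ik(p,down(np.radians(yaw))); print(nm,yaw,None if q is None else np.round(q,2))
E
```

```text
side back rail slope [0.02703261 0.6332635 ] yaw deg -1.5484776126316064 396 z 0.09095534424597862
head [[ 0.4746435  -0.47603841  0.10989665]
 [ 0.52483789 -0.4271364   0.12043416]] 0.11537065247270295
scene back rail slope [0.02460848 0.6291322 ] yaw deg -1.409677800393955 217 z 0.08903987607000285
head [[ 0.47169107 -0.47661363  0.10942248]
 [ 0.52340495 -0.42778951  0.12045321]] 0.11380133054023878
cam axes in tool [[ 1.     0.001  0.   ]
 [ 0.001 -0.96  -0.281]
 [-0.     0.281 -0.96 ]] [-0.00095054 -0.07087064  0.03127538]
pen -123 [-0.98  0.75  1.36  2.11 -0.88  1.05 -1.3 ]
pen 57 [-0.64  0.37  0.81  2.1  -0.36  0.81  1.39]
push -90 [ 0.03  0.78  1.13  1.62 -0.74  1.23 -0.26]
push 90 [ 0.92  0.5  -0.2   1.58  0.11  1.08  2.26]
knob 0 [-0.16  0.67  1.13  1.55 -0.62  1.32  1.05]
knob -90 [-0.16  0.67  1.13  1.55 -0.62  1.32 -0.52]
knob 90 [ 0.74  0.43 -0.2   1.51  0.09  1.2   2.09]
```

```bash
python3 - <<'E'
from h import *
arm.movep([.44,-.08,.36],down(np.radians(-123))); arm.move_gripper(.03)
grab('wrist','w_pen'); o=arm.get_obs(); print(o['time'],o['q'].round(2),o['eef_pos'])
E
```

```text
3.2583 [-0.76  0.    0.89  1.93 -0.    1.21 -2.02] [ 0.44000131 -0.08000658  0.36000626]
```

View pics/w_pen.png

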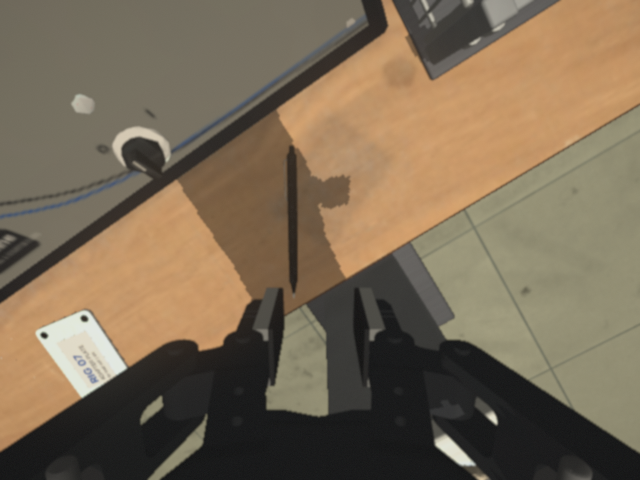

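The wrist view shows the pen upright in the picture, from (292,147) to (294,292), with a clear table around it. I'll measure it from this picture.

```bash
cat >> h.py <<'E'
def pix(im,uv,h):
    K=im['mtx']; d=np.stack([(uv[:,0]-K[0,2])/K[0,0],-(uv[:,1]-K[1,2])/K[1,1],-np.ones(len(uv))],1)@rot(im['attitude']).as_matrix().T
    return im['xyz']+d*((h-im['xyz'][2])/d[:,2])[:,None]
E
python3 - <<'E'
from h import *
im=dict(np.load('pics/w_pen.npz')); P=cloud(im); g=im['pixels'].max(-1)
sub=im['pixels'][135:305,250:340]; cv2.imwrite('pics/w_penc.png',cv2.resize(sub,None,fx=3.5,fy=3.5,interpolation=cv2.INTER_NEAREST))
m=np.zeros(g.shape,bool); m[142:297,284:302]=g[142:297,284:302]<50
v,u=np.nonzero(m); print(v.min(),v.max(),u.min(),u.max(), 'depth z',np.median(P[m][:,2]), 'table',np.median(P[200:260,240:270,2]))
Q=pix(im,np.stack([u,v],1).astype(float),0.005)[:,:2]; c=Q.mean(0); U=np.linalg.svd(Q-c,full_matrices=0)[2][0]; U*=np.sign(U[0]); t=(Q-c)@U; w=(Q-c)@[-U[1],U[0]]
print(c,U,t.min(),t.max(),np.percentile(w,[2,98]),'mid',c+U*(t.min()+t.max())/2,'yaw',np.degrees(np.arctan2(U[1],U[0])))
E
```

```text
169 290 289 296 depth z 0.008071462583756517 table -0.00039590395030469905
[ 0.43966554 -0.0517406 ] [ 0.83516524 -0.54999911] -0.05685342528454952 0.05887069997434698 [-0.00287469  0.00278235] mid [ 0.44050792 -0.05229535] yaw -33.36695215144395
```

View pics/w_penc.png

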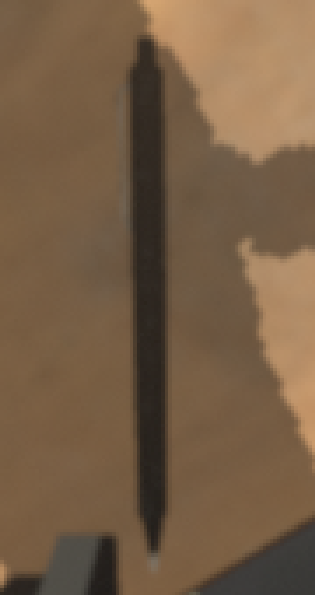

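```bash
python3 - <<'E'
from h import *
im=dict(np.load('pics/w_pen.npz'))
E=pix(im,np.array([[291.7,145.6],[293.7,297.9]]),.0045); L=np.linalg.norm(E[0]-E[1]); d=(E[0]-E[1])/L; mid=E.mean(0)
print(E,L,mid,np.degrees(np.arctan2(d[1],d[0])))
jy=np.arctan2(d[1],d[0])-np.pi/2
ori=down(jy)
arm.movep([mid[0],mid[1],.26],ori)
print(arm.get_obs()['q'].round(2))
arm.movel([mid[0],mid[1],.19],speed=.12)
hit=arm.movel([mid[0],mid[1],.168],speed=.03,threshold=3); o=arm.get_obs(); print(hit,o['eef_pos'],o['contact_force'],o['time'])
grab('wrist','w_pen2'); grab('side','s_pen2')
E
```

```text
[[ 0.50515123 -0.09561999  0.0045    ]
 [ 0.3847544  -0.016087    0.0045    ]] 0.14429447350999766 [ 0.44495282 -0.05585349  0.0045    ] -33.44836808275527
[-0.74  0.18  0.88  2.05 -0.17  0.98 -1.93]
True [ 0.4450037  -0.05582282  0.17302395] [-2.08287546  0.56871258 11.08263306] 5.0583
```

View pics/w_pen2.png

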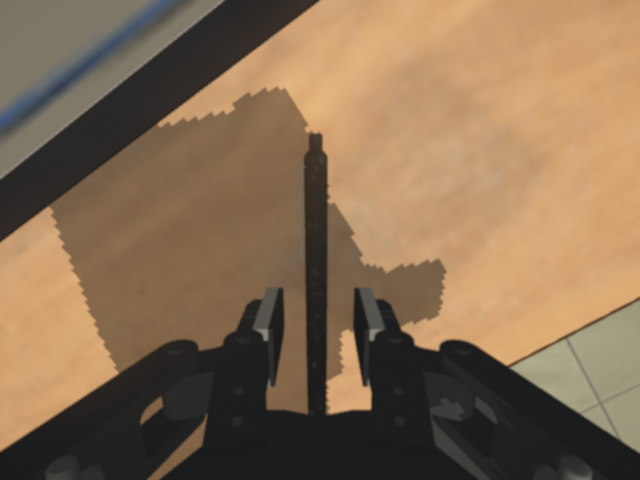

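The wrist view shows the pen centred between the fingers at col 316, with the fingertips on the table and the blunt end a at the top (316,135). I'll shift 8 mm toward b to stay clear of the clip, raise 3 mm and grip.

```bash
python3 - <<'E'
from h import *
d=np.array([.8344,-.5512]); mid=np.array([.44495,-.05585]); g=mid-.008*d
arm.movel([g[0],g[1],.176],speed=.06)
arm.move_gripper(.0); o=arm.get_obs(); print(o['gripper_width'],o['contact_force'],o['eef_pos'])
arm.movel([g[0],g[1],.30],speed=.15)
print(arm.get_obs()['gripper_width'],arm.get_obs()['time'])
# view pose above cage, pen pointing along cage +x
jy=np.radians(-91.5)
print(arm.ik([.40,-.39,.45],down(jy)))
arm.movep([.40,-.39,.45],down(jy)); o=arm.get_obs(); print(o['time'],o['q'].round(2),o['gripper_width'])
grab('wrist','w_cage'); grab('side','s_cage')
E
```

```text
0.006607518723793082 [-0.96877907  0.31958824  4.3748411 ] [ 0.43833469 -0.051394    0.17606177]
0.007055308187034055 6.75
[-0.20190833  0.43571611  1.27237946  1.51620465 -0.41646296  1.49629008
 -0.52228859]
8.1417 [-0.2   0.44  1.27  1.52 -0.42  1.5  -0.52] 0.0066594077508865986
```

View pics/w_cage.png

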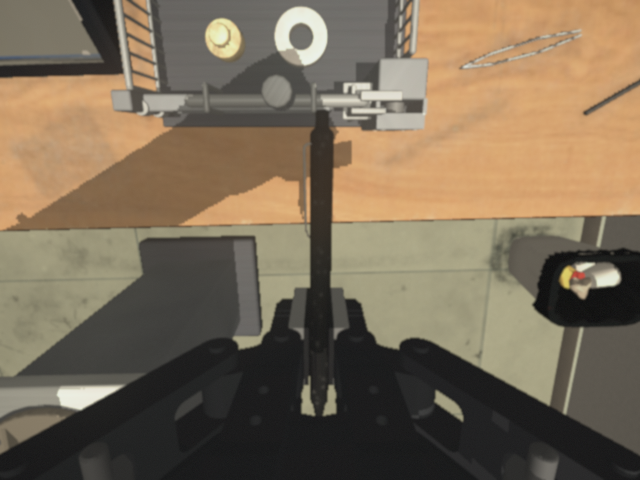

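View pics/s_cage.png

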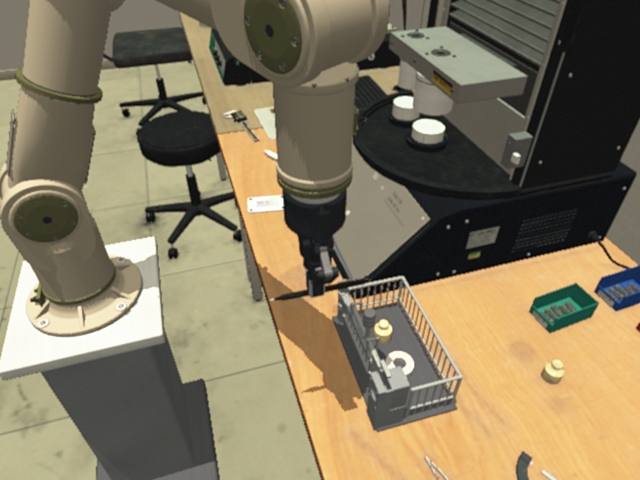

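The wrist view shows the pen gripped and pointing along the cage x, with its tip at (321,110). The knob top is at (277,92) and the head at cols 378–426. The side view confirms the hold is level.

```bash
python3 - <<'E'
from h import *
im=dict(np.load('pics/w_cage.npz')); P=cloud(im); Z=P[...,2]
cr=im['pixels'][50:140,260:440]; cv2.imwrite('pics/w_cagec.png',cv2.resize(cr,None,fx=4.4,fy=4.4,interpolation=cv2.INTER_NEAREST))
box=(P[...,0]>.42)&(P[...,1]<-.24)&(P[...,1]>-.6)
h=box&(Z>.110)&(Z<.12)&(P[...,1]<-.42); Q=P[h]; print('head',h.sum(),np.percentile(Q,[1,50,99],0).round(4))
k=box&(Z>.165)&(Z<.18); Q=P[k]; print('knob',k.sum(),Q.min(0),Q.max(0),Q.mean(0), (Q.min(0)+Q.max(0))/2)
v,u=np.nonzero(k); print('knob px',u.min(),u.max(),v.min(),v.max())
g=im['pixels'].max(-1)
m=np.zeros(g.shape,bool); m[95:300,300:345]=True; m&=(Z>.25)&(Z<.34)&(P[...,0]>.4)
Q=P[m]; print('pen',m.sum(), Q[:,0].max())
for lo in np.arange(.40,.50,.01):
    q=Q[(Q[:,0]>=lo)&(Q[:,0]<lo+.01)]
    if len(q)>3: print(lo.round(2),len(q),np.median(q[:,1]).round(4),q[:,2].max().round(4),np.median(q[:,2]).round(4),np.ptp(q[:,1]).round(4))
p=box&(Z>.085)&(Z<.1)&(P[...,0]>.6); print(p.sum())
E
```

```text
head 2808 [[ 0.4754 -0.4765  0.1111]
 [ 0.5065 -0.4586  0.1145]
 [ 0.5263 -0.4262  0.1194]]
knob 852 [ 0.48942733 -0.37612165  0.16510566] [ 0.50945461 -0.35597225  0.17440915] [ 0.4992176  -0.36629734  0.1710898 ] [ 0.49944097 -0.36604695  0.1697574 ]
knob px 261 293 74 108
pen 4661 0.4811075121201393
0.4 127 -0.3901 0.2874 0.2808 0.0068
0.41 819 -0.3916 0.2921 0.2814 0.0176
0.42 519 -0.3914 0.2827 0.2806 0.0088
0.43 577 -0.3915 0.2829 0.2806 0.0111
0.44 662 -0.3915 0.2831 0.2805 0.0113
0.45 670 -0.3921 0.283 0.2804 0.0116
0.46 751 -0.3923 0.2834 0.2804 0.0116
0.47 499 -0.3933 0.2829 0.2795 0.0086
0.48 37 -0.3931 0.2801 0.2786 0.0044
0
```

View pics/w_cagec.png

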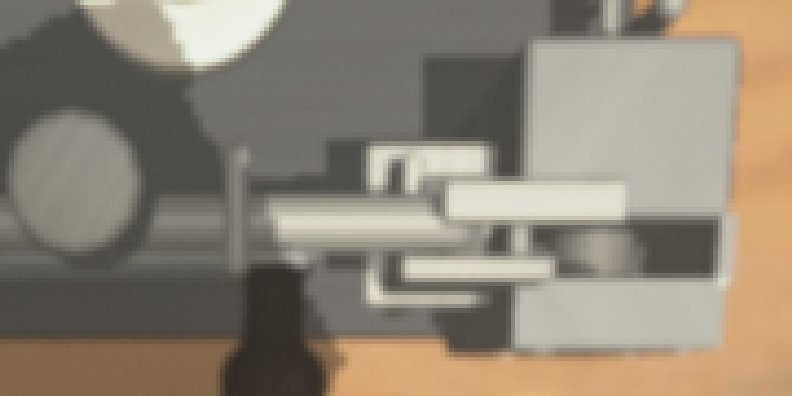

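```bash
python3 - <<'E'
from h import *
im=dict(np.load('pics/w_cage.npz'))
s=4.4; uv=lambda L: np.array([[x/s+260,y/s+50] for x,y in L])
print('front corners, right',pix(im,uv([(513,350),(724,347),(740,42),(527,42)]),.115).round(4))
print('knob L R T B',pix(im,uv([(10,180),(140,185),(75,108),(75,252)]),.172).round(4))
print('pen tip L R end',pix(im,uv([(247,270),(305,270),(276,264)]),.2785).round(4))
im=dict(np.load('pics/side0.npz'));K=im['mtx']
E
```

```text
front corners, right [[ 0.4748 -0.4384  0.115 ]
 [ 0.4743 -0.4767  0.115 ]
 [ 0.5246 -0.4766  0.115 ]
 [ 0.5256 -0.4398  0.115 ]]
knob L R T B [[ 0.4995 -0.357   0.172 ]
 [ 0.4983 -0.3757  0.172 ]
 [ 0.5087 -0.3669  0.172 ]
 [ 0.4895 -0.3658  0.172 ]]
pen tip L R end [[ 0.4802 -0.3913  0.2785]
 [ 0.4801 -0.3961  0.2785]
 [ 0.4806 -0.3937  0.2785]]
```

```bash
python3 - <<'E'
from h import *
a=cv2.imread('pics/scene0.png')[310:360,365:420]; b=cv2.imread('pics/side0.png')[360:430,360:420]
f=lambda x:cv2.resize(x,(400,560),interpolation=cv2.INTER_CUBIC)
cv2.imwrite('pics/rec.png',np.hstack([f(a),f(b)]))
o=np.array([.4983,-.3363]);x=np.array([1,-.0262]);y=np.array([.0262,1])
for n in['scene','side']:
    im=dict(np.load(f'pics/{n}0.npz'));K=im['mtx'];A=rot(im['attitude']).as_matrix()
    for yy,z in [(-.118,.085),(-.118,.095),(-.118,.075),(-.108,.085),(-.128,.085)]:
        p=np.r_[o-.022*x+yy*y,z]; c=A.T@(p-im['xyz']); print(n,yy,z,(K[0,2]+K[0,0]*c[0]/-c[2]).round(1),(K[1,2]-K[1,1]*c[1]/-c[2]).round(1))
E
```

```text
scene -0.118 0.085 385.8 328.6
scene -0.118 0.095 386.0 325.3
scene -0.118 0.075 385.5 331.9
scene -0.108 0.085 383.4 325.5
scene -0.128 0.085 388.1 331.7
side -0.118 0.085 371.5 392.5
side -0.118 0.095 372.0 389.0
side -0.118 0.075 371.1 395.9
side -0.108 0.085 369.3 387.1
side -0.128 0.085 373.8 397.9
```

View pics/rec.png

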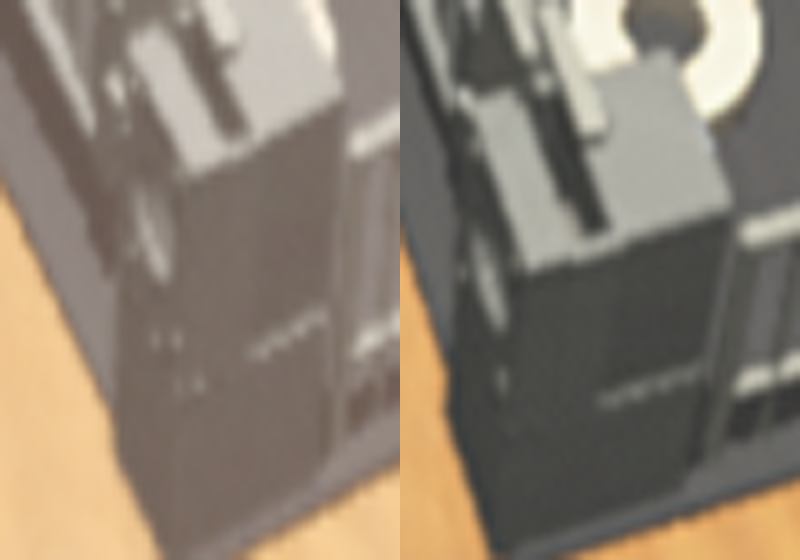

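```bash
python3 - <<'E'
from h import *
for n,obs in[('scene',(365+185/7.27,310+180/11.2)),('side',(360+133/6.667,360+270/8))]:
    im=dict(np.load(f'pics/{n}0.npz'));K=im['mtx'];A=rot(im['attitude']).as_matrix()
    for p in [(.4746,-.4767,.115),(.4748,-.4384,.115)]:
        c=A.T@(np.array(p)-im['xyz']); print(n,p,(K[0,2]+K[0,0]*c[0]/-c[2]).round(1),(K[1,2]-K[1,1]*c[1]/-c[2]).round(1),'obs right corner',np.round(obs,1))
q=arm.ik([.36,-.36,.36],quat(R.from_rotvec([0,-np.radians(45),0])*rot(down(np.radians(-91.5))))); print(q)
E
```

```text
scene (0.4746, -0.4767, 0.115) 392.9 325.5 obs right corner [390.4 326.1]
scene (0.4748, -0.4384, 0.115) 383.4 313.7 obs right corner [390.4 326.1]
side (0.4746, -0.4767, 0.115) 379.5 394.3 obs right corner [379.9 393.8]
side (0.4748, -0.4384, 0.115) 370.1 373.4 obs right corner [379.9 393.8]
[-0.61246441 -0.13466233  1.50679252  2.05620002 -0.74964491  0.7241793
 -0.18676587]
```

```bash
python3 - <<'E'
from h import *
q=down(np.radians(-91.5))
arm.movel([.37,-.452,.32],ori=q,speed=.15)
arm.movel([.3785,-.452,.2565],speed=.1)
o=arm.get_obs(); print(o['time'],o['eef_pos'],o['q'].round(2))
a=grab('scene','scene1')['pixels'][290:370,345:425]; b=grab('side','side1')['pixels'][350:430,340:420]; grab('wrist','w1')
f=lambda x:cv2.resize(x,(400,400),interpolation=cv2.INTER_CUBIC)
cv2.imwrite('pics/rec1.png',np.hstack([f(a),f(b)]))
E
```

```text
10.1667 [ 0.37836701 -0.45233194  0.25683471] [ 0.07  0.65  1.07  1.69 -0.62  1.17 -0.3 ]
```

View pics/rec1.png

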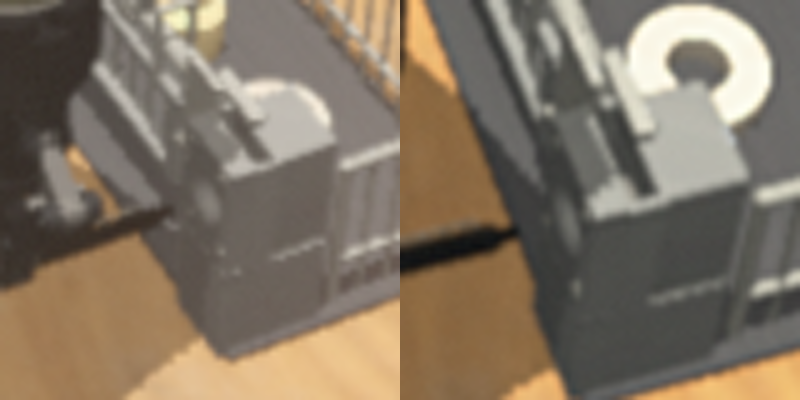

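View pics/w1.png

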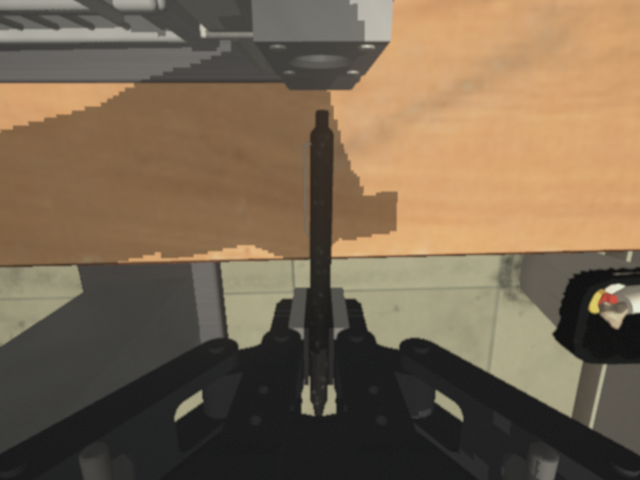

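The wrist view shows the recess in the head's front face, an ellipse at about (320,61), with the pen tip at (322,113) nearly in line. I'll convert these to world positions.

```bash
python3 - <<'E'
from h import *
im=dict(np.load('pics/w1.npz')); K=im['mtx']; A=rot(im['attitude']).as_matrix(); P=cloud(im)
c=im['pixels'][35:130,250:400]; cv2.imwrite('pics/w1c.png',cv2.resize(c,None,fx=5,fy=5,interpolation=cv2.INTER_CUBIC))
print(P[84,300:350:10].round(4), P[62,280],P[62,360],P[61,320])
def onx(u,v,x):
    d=A@np.array([(u-K[0,2])/K[0,0],-(v-K[1,2])/K[1,1],-1]); return im['xyz']+d*(x-im['xyz'][0])/d[0]
for uv in [(320,61),(289,62),(350,62),(279,47),(367,46),(289,72),(352,72)]: print(uv,onx(*uv,.4745).round(4))
m=(P[...,2]>.07)&(P[...,2]<.1)&(P[...,0]>.43)&(P[...,0]<.465); m[:, :300]=False; m[:,345:]=False
Q=P[m]; print('tip',Q[:,0].max(),np.median(Q[Q[:,0]>.45],0)); print(pix(im,np.array([[315.5,115],[327.5,115],[321.5,109]]),.085))
E
```

```text
[[ 0.4753 -0.4468  0.0262]
 [ 0.4752 -0.4519  0.0257]
 [ 0.4751 -0.457   0.0257]
 [ 0.475  -0.4621  0.0256]
 [ 0.4748 -0.4672  0.0261]] [ 0.47534675 -0.4424489   0.08444881] [ 0.47484326 -0.47113347  0.08289858] [ 0.47708374 -0.45681051  0.07440102]
(320, 61) [ 0.4745 -0.4567  0.0888]
(289, 62) [ 0.4745 -0.4459  0.0887]
(350, 62) [ 0.4745 -0.4673  0.0854]
(279, 47) [ 0.4745 -0.4448  0.111 ]
(367, 46) [ 0.4745 -0.4703  0.109 ]
(289, 72) [ 0.4745 -0.4444  0.0684]
(352, 72) [ 0.4745 -0.47    0.0639]
tip 0.4590652857203584 [ 0.45378691 -0.45679364  0.08759743]
[[ 0.45711247 -0.45457841  0.085     ]
 [ 0.4569921  -0.45900421  0.085     ]
 [ 0.45913597 -0.45684291  0.085     ]]
```

View pics/w1c.png

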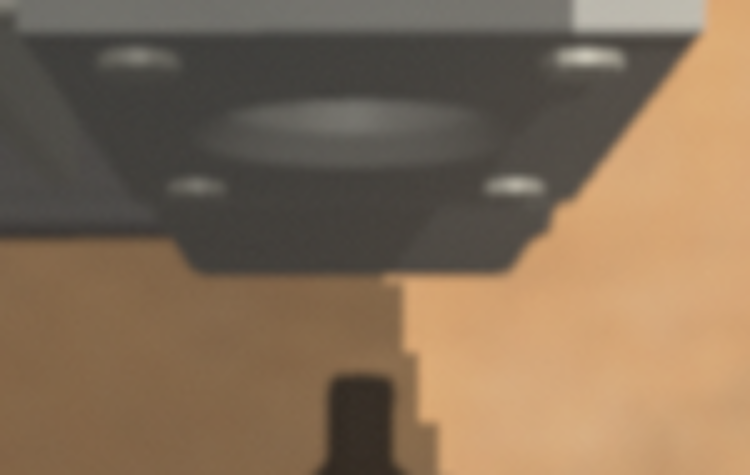

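The tip (y −0.4568) and the recess (y −0.4567) are aligned. Now the guarded insertion and push.

```bash
python3 - <<'E'
from h import *
o=arm.get_obs(); p0=np.array([.3785,-.452,.2565]); d=np.array([1,-.0262,0])
f0=o['contact_force']; e0=o['eef_pos']
h=arm.movel(p0+d*.022,speed=.05,threshold=2.5); o=arm.get_obs(); print('in',h,o['eef_pos']-e0,o['contact_force']-f0)
if not h:
    h=arm.movel(p0+d*.042,speed=.025,threshold=2.2); o=arm.get_obs(); print('touch',h,o['eef_pos']-e0,o['contact_force']-f0,o['time'])
b=grab('side','side2')['pixels'][350:430,340:420];a=grab('wrist','w2')['pixels'][20:130,250:400]
cv2.imwrite('pics/rec2.png',np.hstack([cv2.resize(a,(440,400)),cv2.resize(b,(360,400),interpolation=cv2.INTER_CUBIC)]))
E
```

```text
in False [ 0.02204921 -0.00024156 -0.00087886] [ 0.84227841  0.2221179  -0.18110229]
touch True [ 0.02856485 -0.00031643 -0.00136238] [ 0.32317539 -0.34608567 -0.58912959] 11.3417
```

View pics/rec2.png

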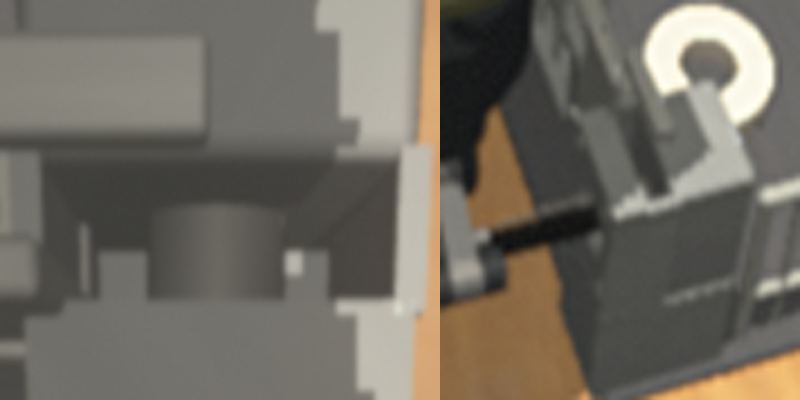

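The pen is in the recess (side crop) and the touch came 28.6 mm in, where the button should be. The wrist crop shows the release cylinder through the head's slot. Now I'll push.

```bash
python3 - <<'E'
from h import *
p0=np.array([.3785,-.452,.2565]); d=np.array([1,-.0262,0]); x0=.37836701
f0=arm.get_obs()['contact_force']
for k in [.030,.032,.034,.036,.037,.038,.039,.040,.041]:
    h=arm.movel(p0+d*k,speed=.03,threshold=14); o=arm.get_obs(); print(k,h,(o['eef_pos'][0]-x0).round(4),(o['contact_force']).round(2))
    if h or o['contact_force'][0]<-10: break
print(o['time'],o['gripper_width'])
a=grab('wrist','w3')['pixels'][0:130,230:400]; cv2.imwrite('pics/rec3.png',cv2.resize(a,None,fx=4,fy=4))
E
```

```text
0.03 False 0.0297 [-2.15  0.24 -0.33]
0.032 False 0.0318 [-4.17 -0.21 -0.89]
0.034 False 0.0341 [-4.01  0.54 -0.97]
0.036 False 0.0361 [-4.37  0.05 -1.41]
0.037 False 0.0365 [-5.5   1.05  0.42]
0.038 False 0.0368 [-8.64  0.71  0.17]
0.039 False 0.0372 [-10.22   0.65  -0.79]
13.1917 0.006880787230927028
```

View pics/rec3.png

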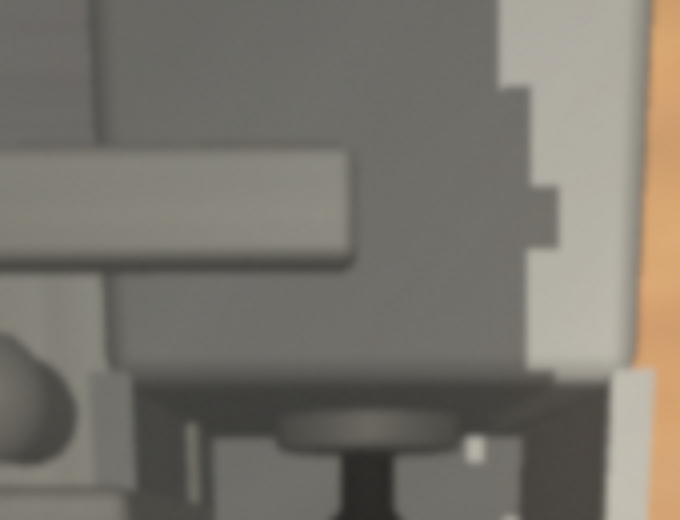

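The hard stop came after 8 mm of travel, with 10 N on it. Now I'll retreat and lay the pen back where it was.

```bash
python3 - <<'E'
from h import *
arm.movel([.36,-.4515,.2565],speed=.12)
grab('wrist','w4')
arm.movel([.37,-.42,.36],speed=.2)
g=[.43833,-.0514]
arm.movep([g[0],g[1],.26],down(np.radians(-123.45)))
arm.movel([g[0],g[1],.185],speed=.12)
h=arm.movel([g[0],g[1],.1735],speed=.03,threshold=2.5); o=arm.get_obs(); print(h,o['eef_pos'],o['contact_force'],o['time'],o['gripper_width'])
a=grab('side','side4')['pixels'][190:310,200:360]; cv2.imwrite('pics/s4c.png',cv2.resize(a,None,fx=4,fy=4))
E
```

```text
True [ 0.43880394 -0.051256    0.17606105] [-0.7240614   0.82094048  6.78226715] 17.1917 0.006734967496904963
```

View pics/w4.png

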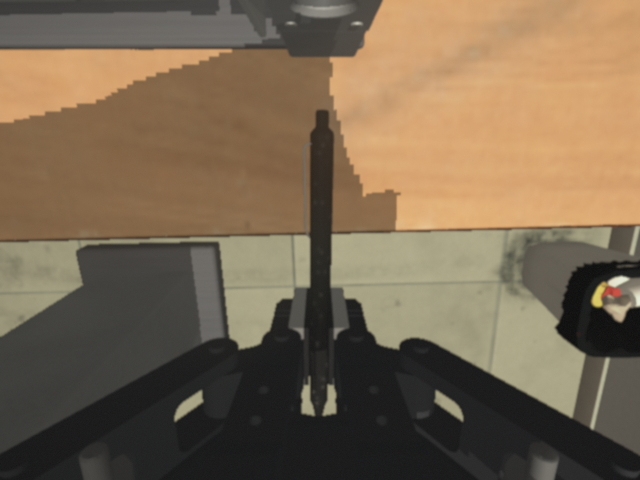

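View pics/s4c.png

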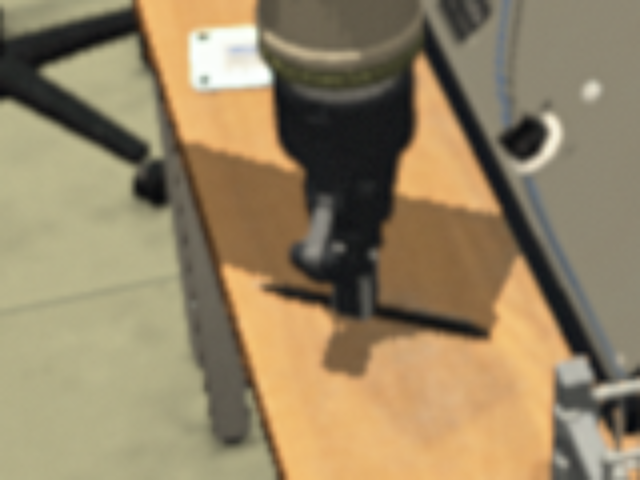

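The retreat view shows the pen intact, and the side crop shows it resting flat on the table. I'll release it and go above the knob.

```bash
python3 - <<'E'
from h import *
arm.move_gripper(.035); g=[.43833,-.0514]
arm.movel([g[0],g[1],.30],speed=.2)
grab('wrist','w5')
arm.move_gripper(.05)
arm.movep([.499,-.3663,.41],down(np.radians(-1.5))); o=arm.get_obs(); print(o['time'],o['q'].round(2),o['eef_pos'],o['contact_force'],o['gripper_width'])
im=grab('wrist','w6'); P=cloud(im); Z=P[...,2]
k=(Z>.165)&(Z<.18)&(P[...,0]>.47)&(P[...,0]<.53)&(P[...,1]<-.33)&(P[...,1]>-.4); Q=P[k]; print(k.sum(),(np.percentile(Q,1,0)+np.percentile(Q,99,0))/2,np.ptp(Q,0),Q.mean(0))
E
```

```text
20.975 [-0.03  0.48  0.88  1.41 -0.37  1.43  0.83] [ 0.49938355 -0.36571526  0.40977411] [ 0.45187908  1.0838448  -0.42099589] 0.05028958210253999
858 [ 0.49946175 -0.36478571  0.16915363] [0.01988876 0.01952063 0.00812114] [ 0.49947464 -0.36418889  0.17093121]
```

View pics/w5.png

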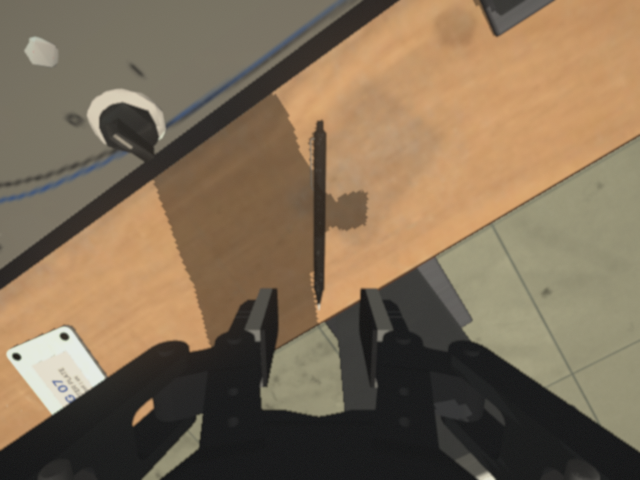

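View pics/w6.png

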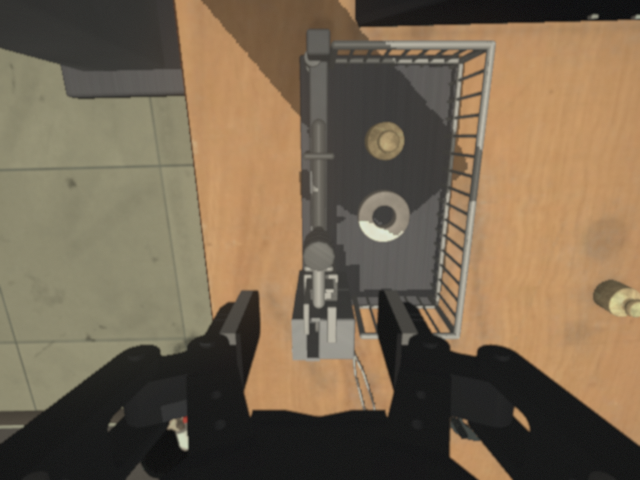

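Pen is back on the table at (320,210). The wrist view shows the knob at (319,254) between the fingers, and depth gives it at (0.4994,-0.3655). I'll descend and grip.

```bash
python3 - <<'E'
from h import *
q=down(np.radians(-1.5)); 
arm.movel([.4994,-.3656,.345],speed=.15)
h=arm.movel([.4994,-.3656,.314],speed=.06,threshold=4); o=arm.get_obs(); print(h,o['eef_pos'],o['contact_force'])
f0=o['contact_force']
if not h:
    arm.move_gripper(0.0); o=arm.get_obs(); print(o['gripper_width'],o['contact_force']-f0,o['torque'],o['time'])
grab('wrist','w7')
a=grab('side','side7')['pixels'][240:420,300:480]; cv2.imwrite('pics/s7c.png',cv2.resize(a,None,fx=3.3,fy=3.3))
E
```

```text
False [ 0.49938922 -0.36568143  0.31397531] [-0.12355254  0.75737385  1.44324012]
0.01860613000673222 [-1.28513766 -0.31764931  1.35827217] [ 0.12297502  0.13664139 -0.00100095] 22.6583
```

View pics/w7.png

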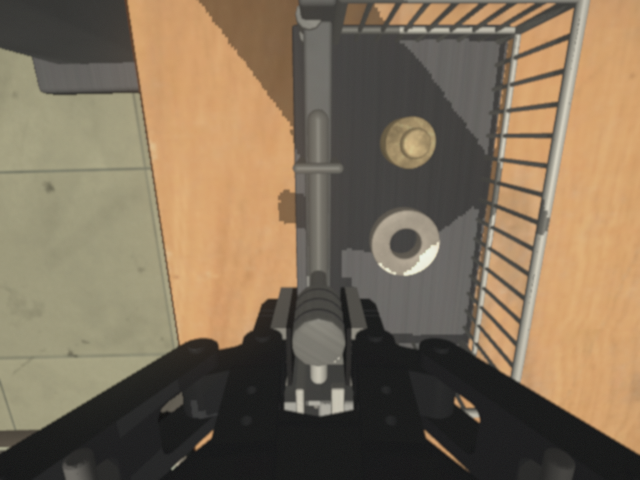

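View pics/s7c.png

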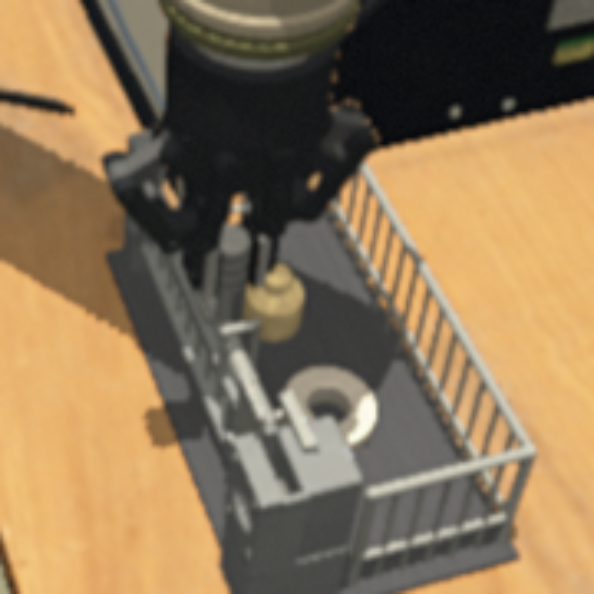

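The knob is held between the pads (wrist (319,330)), opening 18.6 mm, with almost no side load. Now lift and then draw back.

```bash
python3 - <<'E'
from h import *
K=np.array([.4994,-.3656]); yh=np.array([.0262,1.]); z0=.314
e=arm.get_obs()['eef_pos']
h=arm.movel([*K,z0+.0155],speed=.03,threshold=8); o=arm.get_obs(); print('lift',h,(o['eef_pos']-e).round(4),o['contact_force'].round(2))
if not h:
    for s in (.01,.02,.028,.034):
        h=arm.movel([*(K+s*yh),z0+.0155],speed=.04,threshold=8); o=arm.get_obs(); print(s,h,(o['eef_pos']-e).round(4),o['contact_force'].round(2))
        if h: break
print(o['time'],o['gripper_width'])
grab('wrist','w8')
E
```

```text
lift False [0.     0.0002 0.0151] [-0.78 -0.91 -0.3 ]
0.01 False [0.0005 0.011  0.0148] [-0.53  0.79 -1.59]
0.02 False [0.0006 0.0208 0.015 ] [-1.44  0.84 -0.7 ]
0.028 False [0.0009 0.0287 0.015 ] [-1.66  0.39 -1.03]
0.034 True [0.0005 0.0332 0.0152] [ 1.29 -4.16 -0.89]
24.8167 0.018430101373054057
```

View pics/w8.png

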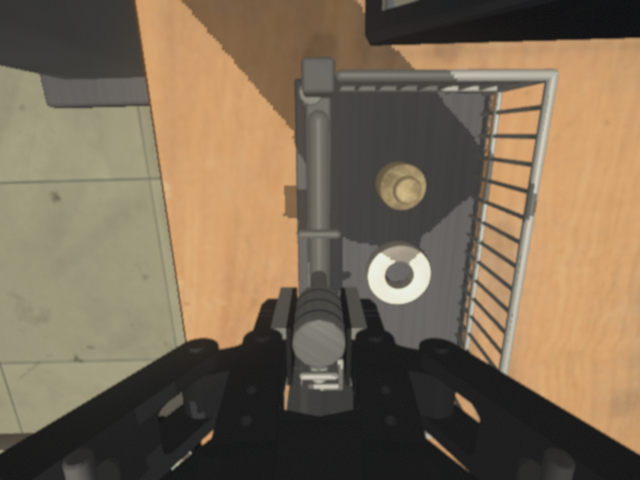

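The bolt is drawn 33 mm, right at its stop, with the grip unchanged. Now swing the gate in small arcs, watching the force.

```bash
python3 - <<'E'
from h import *
K=np.array([.4994,-.3656]); th=np.radians(-1.5); xh=np.array([np.cos(th),np.sin(th)]); yh=np.array([-np.sin(th),np.cos(th)])
H=K+.127*yh; r=.127-.0325
for deg in (0,4,9,13,17,21,25):
    f=np.radians(deg); p=H+r*(-np.cos(f)*yh-np.sin(f)*xh)
    h=arm.movel([*p,.3295],ori=down(th-f),speed=.04,threshold=10); o=arm.get_obs()
    d=o['eef_pos'][:2]-H; print(deg,h,(o['eef_pos'][:2]-p).round(4),'ang',np.degrees(np.arctan2(-d@xh,-d@yh)).round(1),o['contact_force'].round(2),o['torque'].round(2),o['gripper_width'].round(4))
    if h: break
print(o['time'])
grab('wrist','w9'); a=grab('side','side9')['pixels'][220:420,270:490]; cv2.imwrite('pics/s9c.png',cv2.resize(a,None,fx=3,fy=3))
grab('scene','scene9')
E
```

```text
Traceback (most recent call last):
AttributeError: 'float' object has no attribute 'round'
```

```bash
cat > swing.py <<'E'
from h import *
K=np.array([.4994,-.3656]); th=np.radians(-1.5); xh=np.array([np.cos(th),np.sin(th)]); yh=np.array([-np.sin(th),np.cos(th)])
H=K+.127*yh; r=.127-.0325
def st(tag,h=None):
    o=arm.get_obs(); d=o['eef_pos'][:2]-H; print(tag,h,'ang',round(float(np.degrees(np.arctan2(-d@xh,-d@yh))),1),'r',round(float(np.hypot(*d)),4),np.round(o['contact_force'],2),np.round(o['torque'],2),round(float(o['gripper_width']),4),o['time'])
def go(deg,thr=10):
    f=np.radians(deg); p=H+r*(-np.cos(f)*yh-np.sin(f)*xh)
    h=arm.movel([*p,.3295],ori=down(th-f),speed=.04,threshold=thr); st(deg,h); return h
E
python3 - <<'E'
from swing import *
for deg in (0,4,9,13,17,21,25):
    if go(deg): break
grab('wrist','w9'); a=grab('side','side9')['pixels'][220:420,270:490]; cv2.imwrite('pics/s9c.png',cv2.resize(a,None,fx=3,fy=3))
E
```

```text
0 False ang 0.0 r 0.0946 [-0.3  -3.28 -0.71] [-0.76 -0.02 -0.02] 0.0181 25.3667
4 False ang 3.9 r 0.0945 [ 1.11 -4.41 -1.01] [-0.92 -0.21  0.08] 0.0186 25.6833
9 False ang 8.8 r 0.0945 [ 0.73 -5.09 -0.98] [-1.04 -0.31  0.1 ] 0.0185 26.0417
13 False ang 12.8 r 0.0945 [ 1.61 -6.04 -0.43] [-1.11 -0.31  0.03] 0.0179 26.3583
17 False ang 16.7 r 0.0945 [ 2.03 -5.17 -0.31] [-1.24 -0.35 -0.01] 0.0183 26.675
21 False ang 20.7 r 0.0944 [ 2.06 -5.7  -0.14] [-1.3  -0.41 -0.09] 0.0181 26.9917
25 False ang 24.7 r 0.0944 [ 1.53 -5.19 -0.72] [-1.27 -0.5  -0.13] 0.0182 27.3083
```

View pics/w9.png

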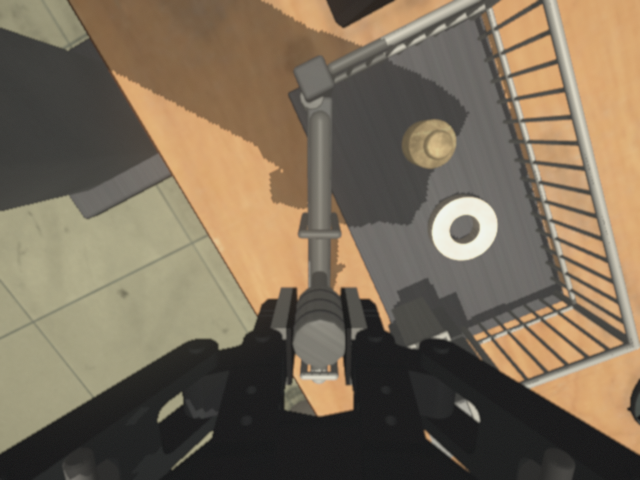

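View pics/s9c.png

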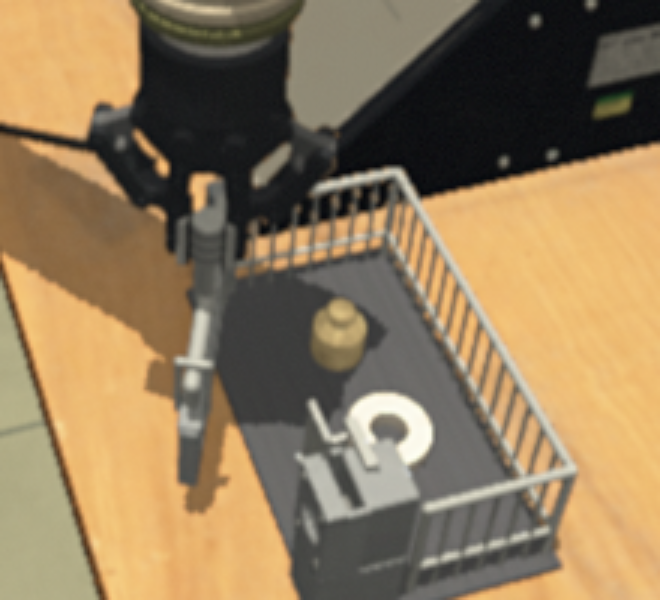

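The gate stands about 25° open in both views, in line with the tool, and the weight and ring are undisturbed. I'll ease the bolt off its stop slightly, check it holds, and hand in.

```bash
python3 - <<'E'
import swing; from swing import *
swing.r=.0953; go(25.2,None)
arm.sleep(1); st('hold')
im=grab('side','sideF'); 
im=grab('wrist','wF'); P=cloud(im); Z=P[...,2]
# gate direction from bolt/gate tops (z .10-.132) 
m=(Z>.11)&(Z<.134); m[:, :295]=False; m[:,345:]=False; m[280:]=False
Q=P[m][:,:2]; c=Q.mean(0); U=np.linalg.svd(Q-c,full_matrices=0)[2][0]; U*=-np.sign(U@yh); print(len(Q),'gate deg',np.degrees(np.arctan2(-0+U@-xh,U@-yh)))
E
```

```text
25.2 False ang 24.9 r 0.0948 [ 3.37 -4.3  -0.43] [-0.81 -0.82 -0.09] 0.0183 27.6583
hold None ang 25.1 r 0.0949 [ 4.38 -2.33 -1.54] [-0.64 -0.96 -0.15] 0.0187 28.6583
4804 gate deg 23.643128429543776
```

View pics/sideF.png

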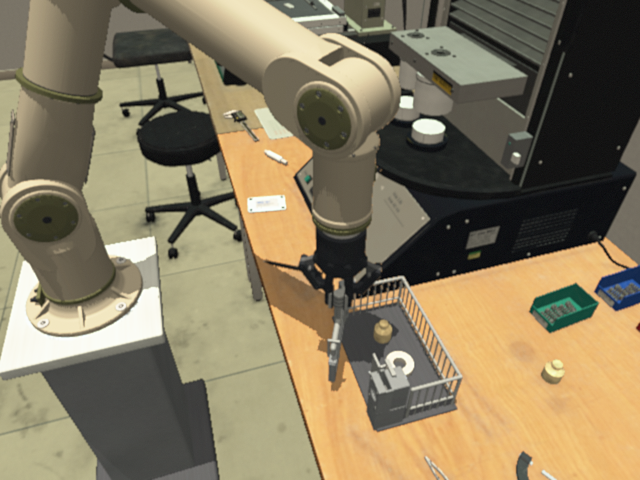

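```bash
python3 -c "
from bench import arm
print(arm.hand_in()); print(arm.get_obs()['time'])"
```

```text
the job is handed in; nothing more can be done
None
the job is handed in; nothing more can be done
```

The job is done and handed in at about 29 s. The gate stands about 25° open and the gripper is still holding the knob.

- **Button:** I gripped the pen and pushed the button with its blunt end (end a). It travelled about 8 mm and came up hard at about 10 N. I then laid the pen back where it had been, and a wrist picture showed it flat.
- **Bolt:** I gripped the knob, lifted it about 15 mm and drew it back. It came up against its stop 33 mm along by my count, not the stated 36 mm. That is a small offset in my zero, and well past the 28 mm that frees the gate.
- **Gate:** I swung it in small steps, then held it for 1 s with the grip steady (opening 18.7 mm, about 5 N on the tool). The arm pose gives 25.1°; a rough depth fit of the gate gave 23.6°.
- **Other things:** The last side picture shows the weight, ring and plate looking undisturbed; only the pen's near end showed beside the gripper.

The first knob-based estimate of the recess was about 3 mm off sideways; I corrected it from a close wrist view before inserting the pen.

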